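Cover the pickle pot with the lid lifter

ROBOT

A 6-joint arm with a two-finger parallel gripper is mounted at the origin on the work surface. World frame = base frame: x ahead of the robot, y to its left, z up, the work surface at z = 0. Lengths are in m, angles in rad, forces in N, time in s.
With the tool pointing down it reaches from about 0.35 to 0.975 m from the base axis. Payload 4.9 kg.
Tool frame: the origin (TCP) lies midway between the tips of the shut fingers; the grasp point (between the pads) lies 19 mm behind it; y points along the fingers, z is the direction in which the jaws open and shut, and the axes are right-handed (so a half turn about y gives the same grasp; the last joint's range is limited). The gripper opens to 85 mm and grips with 20 to 120 N. Pads are 22 mm wide; open, the fingers measure 114 mm over their backs; the gripper's body (76 mm by 85 mm) begins 54 mm behind the grasp point. The pads swing forward as they close: fully open they stand 13 mm farther back than shut.
Start: joints at [1.003, 0.053, 1.613, -0, 1.476, -0.119], TCP at [0.271, 0.563, 0.231] pointing down, gripper open.
Joint ranges: [-3.01, 3.01], [-1.01, 2.22], [0.06, 2.58], [-1.02, 4.17], [0.09, 2.62], [-3.14, 3.14]. Speed limits (rad/s): [2.57, 2.57, 3.14, 3.14, 3.14, 3.14].

INTERFACE

Orientations are given as a unit quaternion [w, x, y, z].
In Python, from plant import * gives the robot as it stands.
- The arm moves only by the shell command python3 -m crank 'ROWS'. ROWS is JSON, a list that holds one entry, the list of rows, each a list of 5 numbers: the gripper command: -1 is shut, 1 is fully open, values between are in proportion, then the shift along the tool's x, y, z in cm, then the turn about the tool's y in degrees. In form: [[[jaw, dx, dy, dz, twist], ...]]. A call has 1 to 8 rows; each row shifts and turns the commanded pose from where the row before left it, along the tool's axes as they then stand; what a row does not reach is not made up. A row lasts 1/8 s, in which the tool goes at most 62.5 mm and 10.7 degrees, less where a joint would pass 70% of its speed; a pose out of reach is approached as far as the arm can. A call with a gripper value outside its range is refused whole. The fingers move at their own pace and stop on an object; the grip force is fixed at half the most. Time passes only in rows, so rows that do not move let the fingers close. It gives the time, the measured TCP pose, the force and the opening at its end, in the units of the state.
- state(): the state, without advancing time (a new reading comes with each control period).
- grab_frame(name): name is "side" or "top"; returns a dict with "frame" (384x512x3 uint8, red, green, blue), "fx", "fy", "cx", "cy" (pixels), "pose" (4x4, takes a point from camera to world coordinates). Camera axes: x right, y up, looking along -z (the intrinsics and any distortion apply to the point x, -y, -z); pixel columns grow to the right and rows downward; lengths in m; the calibration is good to about 2 mm. A picture is of the moment at which its call begins. There is no depth.
- job_done(): hands the job in, once; it reports no verdict.
The state is a dict: "time": time; "joint_pos": joint angles; "joint_vel": joint speeds; "joint_efforts": joint torques, N m; "tool_pos": TCP position; "tool_rot": TCP orientation; "contact_force": force on the tool from outside, world axes, zero at the start; "ft_torque": the same for the moment, N m; "gripper_width": opening from 0.0 (shut) to 1.0 (fully open).
Only numpy, scipy, OpenCV 4.12 (cv2) and the standard library are available. Lean on these libraries where they do the work, as an engineer would, in place of code of your own. Each camera call takes 0.05 s, during which the arm holds its last target.

TASK

The pickle pot has to be covered, and nobody may handle its clean cover: it lies at the bottom of the deep steel bin. Take the lid lifter out of its grey stand, fish the cover out by its knob without the gripper touching the cover, and set it gently on the pot so that it sits fully seated and level all round. Then free the lifter and put it back upright in its stand; leave the pot, bottles, shaker, tub and bowl standing where they are.

Things in the scene. Friction and masses are not known exactly. Their poses are not given: they have to be found in the camera images.
- pot: Open round steel pot of green pickles, loose, 0.8 kg, on the work surface. Origin: centre of its underside; z up. Rim 90 mm up, outer diameter 110, wall 3, mouth 104. Pickles stay below 60 mm. Wire ears at +y and -y reach 75 mm from the axis, 60 mm up. A seated cover has its origin 82 mm above the pot's.
- cover: Round steel cover, loose, 0.22 kg. Origin: centre of its underside; z up. From the bottom: boss 0-8 mm that enters the pot (diameter 80 flaring to 94), disc 8-12 (dia. 120), neck 12-32 (dia. 12), orange knob head 32-40 (dia. 32). Starts flat, boss down, on the bin's floor, 15 to 34 mm from the bin's centre towards its +x and within 7 mm of its middle line.
- well: Deep open-topped steel bin, fixed, outside 208 (its x) by 148 (y) by 114 high (dark rim strips reach 4 mm further out), walls and floor 4, inside 200 by 140. Origin: centre of its underside; z up. The fork goes down in the free space at its -x end and slides under the knob head towards the bin's +x.
- lifter: Lid lifter, loose, 0.25 kg, 175 mm tall, upright in its stand, prongs within 0.1 rad of the stand's +x. Origin: underside, on the shaft's axis; z up. Flat fork foot 4 mm thick, 40 wide (y), x -22 to +54: solid to +22, then two prongs with a 20 mm slot between, open in front; tips (x 50 to 54) turned up to z 8. Shaft 12 mm square up to z 111.
- lifter_seat (a point): Point on the lifter, 31 mm in front (x) of its origin, on the prongs' upper face (z 4): where the cover's neck belongs (3 mm play either way), knob head lying on the prongs behind the turned-up tips. The cover then hangs level, its origin 28 mm below the lifter's. Tips are clear of the head when the lifter's origin is over 70 mm behind the neck.
- lifter_grip (a point): Middle of the lifter's blue square handle, 145 mm above the lifter's origin on the shaft's axis; handle 22 by 22 mm (sides along its x and y), z 111 to 175. Grip from above on either pair of sides.
- cover_gap (a point): Point on the cover's axis 22 mm above its origin: the middle of the 20 mm gap between disc and knob head. To slide the fork in or out level without touching, hold the lifter's origin 4 mm below this point (18 mm above the cover's origin).
- stand: Grey open box that holds the lifter, fixed, outside 116 (x) by 80 (y) by 60 high, walls and floor 4, inside 108 by 72. Origin: centre of its underside; z up. The lifter stands on its floor, its origin starting 10 to 22 mm to the -x side of the centre.
- bottle_red: Red squeeze bottle, loose, 54 mm diameter, 185 mm tall with its white nozzle. Origin: centre of its underside. Leave alone; a hanging cover carried low must go round it.
- bottle_yellow: Yellow squeeze bottle, loose, same shape and size as the red one. Leave alone.
- shaker: Glass salt shaker with steel top, loose, 58 mm diameter, 94 mm tall. Origin: centre of its underside. Leave alone.
- tub: Small white plastic tub, loose, 76 mm diameter, 62 mm tall. Origin: centre of its underside. Leave alone.
- bowl: Shallow steel bowl, loose, 150 mm diameter, 50 mm tall. Origin: centre of its underside. Leave alone.
Things that resemble listed ones, but are neither listed nor needed, are in the scene too. What is shaped like the cover but purple is not meant.

How it is judged:
By the outcome, as a careful person would: the job done as asked, in the order asked, and still so for the second after the job is handed in, with the robot touching nothing.
It also fails if it takes over 72 s, if anything falls off the work surface, if the arm or the gripper's body presses on something with over 40 N, if the wrist force passes 120 N, or if a joint passes its speed limit or range.

## Working session

There is one attempt and no reset: what is moved stays moved. The work goes in short steps, Python scripts to look and compute and a shell command to move; the robot and the scene stay as the last step left them, time stands still between calls to the robot, and variables do not carry over. Pictures are saved under pics/ and viewed, and the job is handed in when it is done.

```bash
ls; mkdir -p pics; python3 - <<'E'
from plant import *
import cv2
print(state())
for n in("side","top"):
    f=grab_frame(n); cv2.imwrite(f"pics/{n}0.png",cv2.resize(f["frame"][:,:,::-1],(800,600),interpolation=cv2.INTER_CUBIC))
    print(n,{k:v for k,v in f.items() if k!="frame"})
E
```

```text
pics
{'time': 0.0, 'joint_pos': array([ 1.00299163e+00,  5.33303778e-02,  1.61428025e+00,  1.02606500e-05,
        1.47599194e+00, -1.19002144e-01]), 'joint_vel': array([ 0.00130812, -0.00231522, -0.00152008, -0.0005807 ,  0.00165354,
        0.00029584]), 'joint_efforts': array([ 8.36488944e-04, -3.93668997e+01, -3.70182323e+01, -1.57402803e-05,
        6.86988686e-03,  2.64104352e-05]), 'tool_pos': array([0.27084487, 0.56258378, 0.23008764]), 'tool_rot': array([-0.68870952,  0.69004533, -0.15759022,  0.1571049 ]), 'contact_force': array([-0.4191937,  0.0324002, -0.7010192]), 'ft_torque': array([ 0.01474154,  0.02741338, -0.01241514]), 'gripper_width': 0.9984416119080299}
side {'fx': 481.5431433185686, 'fy': 481.5431433185686, 'cx': 259.3779215983447, 'cy': 194.34297196055516, 'pose': array([[ 0.95049232,  0.21901901, -0.22044278,  0.24071309],
       [-0.31059068,  0.69215216, -0.65150504, -0.83782732],
       [ 0.00988796,  0.68771801,  0.72591057,  1.08161951],
       [ 0.        ,  0.        ,  0.        ,  1.        ]])}
top {'fx': 424.63748553282994, 'fy': 424.63748553282994, 'cx': 262.6527220774075, 'cy': 202.28091393956154, 'pose': array([[-2.57989996e-02,  9.81938883e-01, -1.87431164e-01,
         3.04069108e-01],
       [-9.99666957e-01, -2.52247394e-02,  5.44869353e-03,
         6.01429885e-03],
       [ 6.22381772e-04,  1.87509312e-01,  9.82262628e-01,
         1.25491588e+00],
       [ 0.00000000e+00,  0.00000000e+00,  0.00000000e+00,
         1.00000000e+00]])}
```

View pics/side0.png

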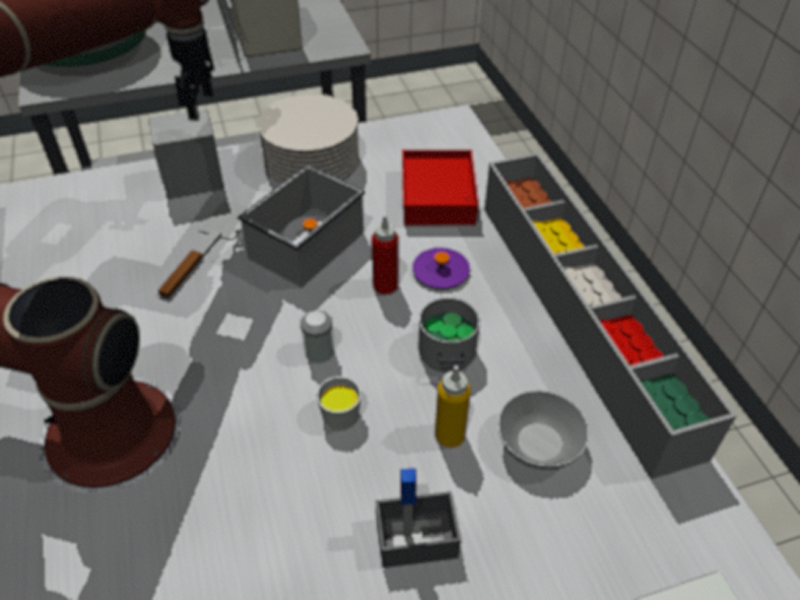

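View pics/top0.png

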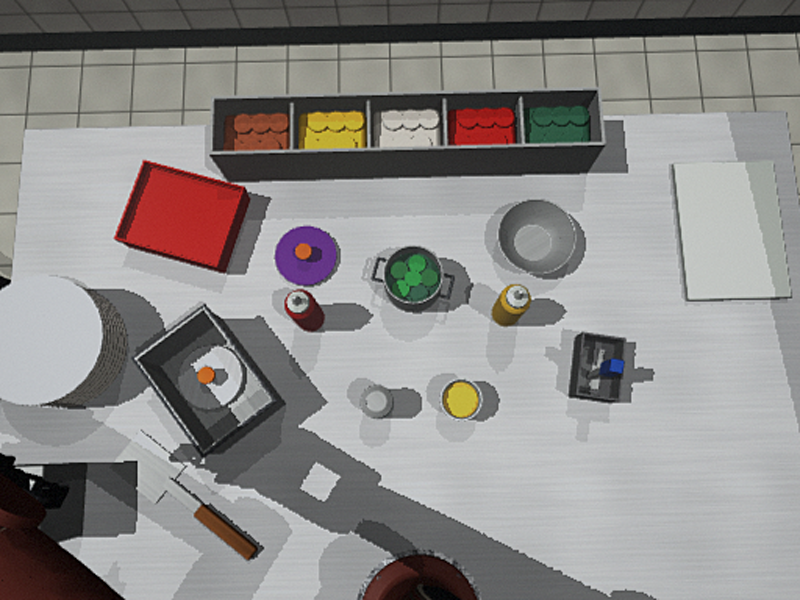

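```bash
cat > h.py <<'E'
from plant import *
import numpy as np, cv2
from scipy.spatial.transform import Rotation as R
def save(f,name,c,r,w,h,s):
    # crop centred (full-res px)
    x0=int(c-w/2);y0=int(r-h/2)
    im=f["frame"][max(y0,0):y0+h,max(x0,0):x0+w,::-1]
    cv2.imwrite("pics/"+name,cv2.resize(im,None,fx=s,fy=s,interpolation=cv2.INTER_CUBIC)); print(name,"origin",max(x0,0),max(y0,0),"scale",s)
def ray(f,u,v):
    P=f["pose"];d=P[:3,:3]@np.array([(u-f["cx"])/f["fx"],-(v-f["cy"])/f["fy"],-1]);return P[:3,3],d
def at_z(f,u,v,z):
    o,d=ray(f,u,v);return o+d*(z-o[2])/d[2]
def proj(f,p):
    P=f["pose"];q=P[:3,:3].T@(np.asarray(p,float)-P[:3,3]);return np.array([f["cx"]+f["fx"]*q[0]/-q[2],f["cy"]-f["fy"]*q[1]/-q[2]])
def tri(fa,ua,fb,ub):
    (o1,d1),(o2,d2)=ray(fa,*ua),ray(fb,*ub);d1/=np.linalg.norm(d1);d2/=np.linalg.norm(d2)
    A=np.stack([d1,-d2],1);t=np.linalg.lstsq(A,o2-o1,rcond=None)[0]
    a,b=o1+t[0]*d1,o2+t[1]*d2;return (a+b)/2,np.linalg.norm(a-b)
def st():
    s=state();q=s["tool_rot"];M=R.from_quat([q[1],q[2],q[3],q[0]]).as_matrix()
    return s,M
E
python3 - <<'E'
from h import *
t=grab_frame("top");s=grab_frame("side")
np.save("t0.npy",t,allow_pickle=True);np.save("s0.npy",s,allow_pickle=True)
save(t,"t_stand.png",384,236,80,70,8)
save(t,"t_bin.png",133,243,110,100,7)
save(t,"t_pot.png",264,178,80,70,8)
save(s,"s_stand.png",267,330,80,80,7)
save(s,"s_bin.png",195,143,100,90,7)
s_,M=st();print(M, s_["tool_pos"])
E
```

```text
t_stand.png origin 344 201 scale 8
t_bin.png origin 78 193 scale 7
t_pot.png origin 224 143 scale 8
s_stand.png origin 227 290 scale 7
s_bin.png origin 145 98 scale 7
[[ 9.00959817e-01 -7.40442266e-04  4.33901902e-01]
 [-4.33902494e-01 -1.10645751e-03  9.00959157e-01]
 [-1.87014220e-04 -9.99999114e-01 -1.31815350e-03]] [0.27095003 0.56276189 0.23050365]
```

View pics/t_stand.png

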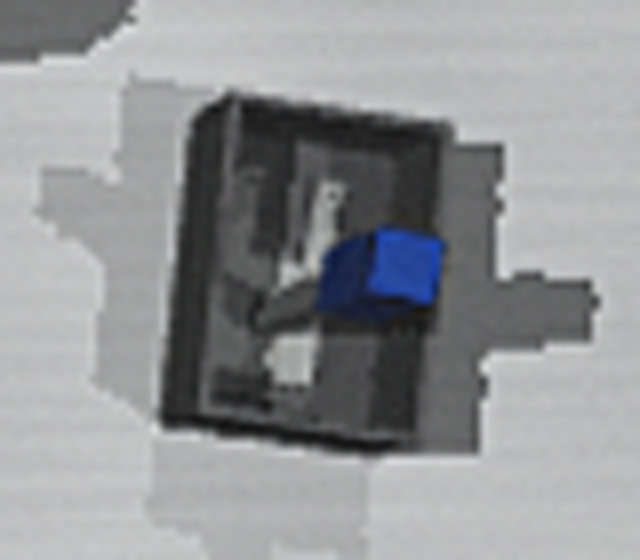

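View pics/t_bin.png

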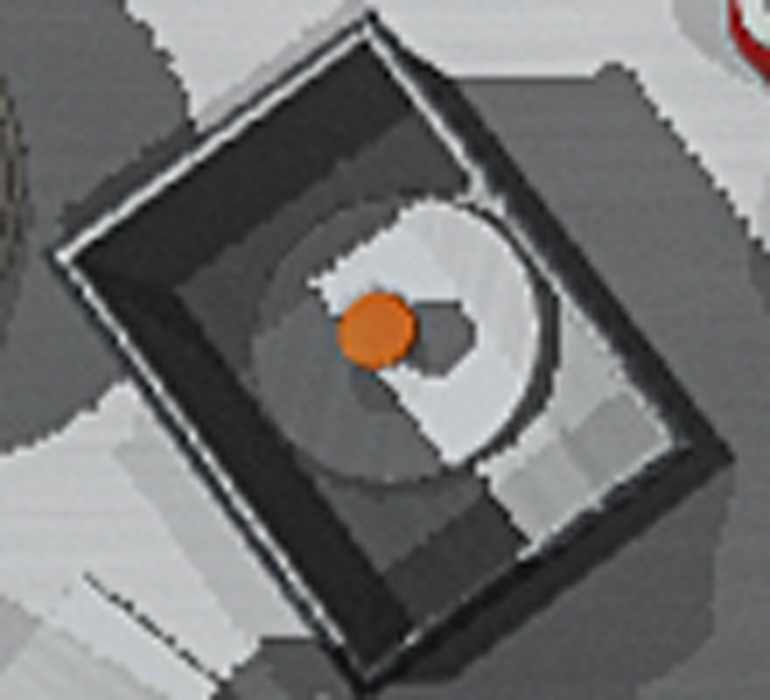

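View pics/t_pot.png

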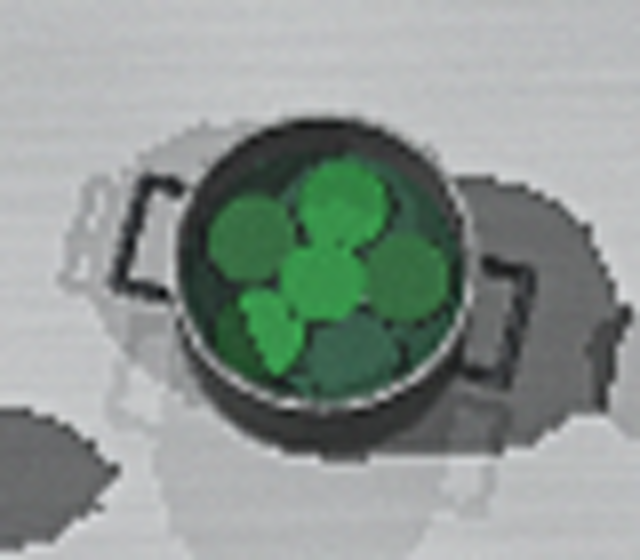

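View pics/s_stand.png

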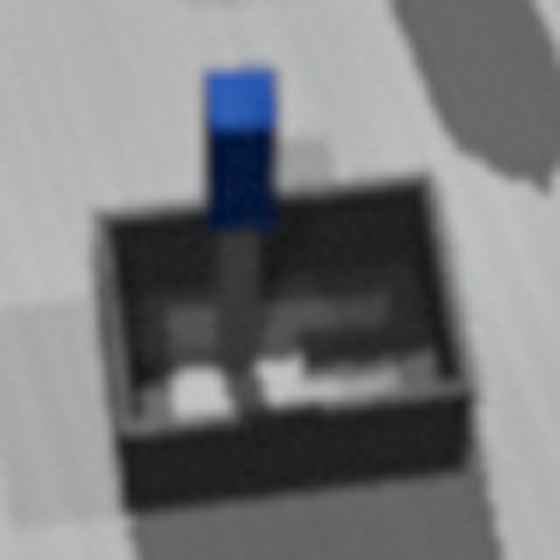

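View pics/s_bin.png

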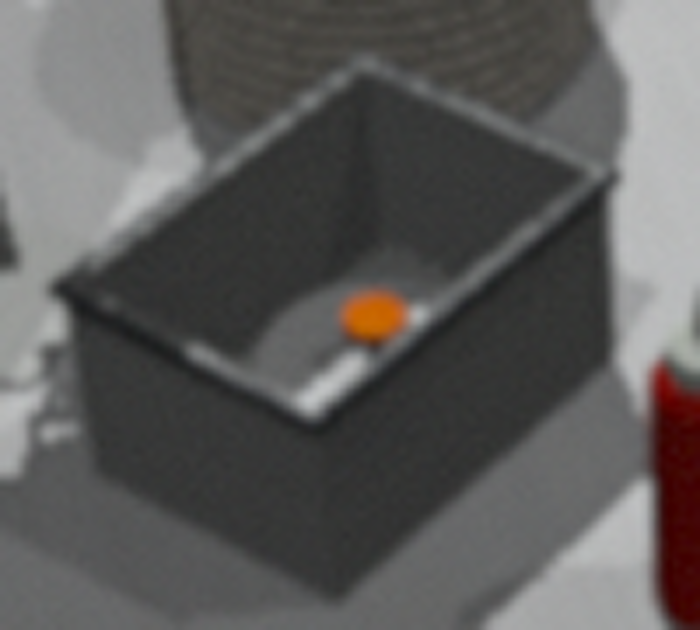

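```bash
cat > m1.py <<'E'
from h import *
t=np.load("t0.npy",allow_pickle=True).item();s=np.load("s0.npy",allow_pickle=True).item()
T=lambda o,k,p:[o[0]+(p[0]+.5)/k-.5,o[1]+(p[1]+.5)/k-.5]
def show(n,a):print(n,np.round(np.asarray(a)*1000,1).tolist())
def quad(f,o,k,pts,z,n):
    P=np.array([at_z(f,*T(o,k,p),z) for p in pts])[:,:2];show(n+" ctr",P.mean(0));print("  sides",np.round(np.linalg.norm(np.roll(P,-1,0)-P,axis=1)*1000,1), "ang",np.round(np.arctan2(*(np.roll(P,-1,0)-P).T[::-1]),3))
B=(78,193)
quad(t,B,7,[(60,258),(368,18),(732,458),(368,690)],.114,"bin top")
quad(s,(145,98),7,[(60,285),(365,60),(612,178),(315,425)],.114,"bin side")
show("knob t",at_z(t,*T(B,7,(376,330)),.044));show("knob s",at_z(s,*T((145,98),7,(374,313)),.044))
print(tri(t,T(B,7,(376,330)),s,T((145,98),7,(374,313))))
quad(t,(344,201),8,[(375,230),(442,235),(440,300),(372,303)],.179,"handle t")
quad(s,(227,290),7,[(207,72),(272,68),(275,125),(210,130)],.179,"handle s")
quad(t,(344,201),8,[(232,95),(452,127),(415,447),(165,420)],.06,"stand t")
quad(s,(227,290),7,[(98,215),(430,180),(470,395),(122,430)],.06,"stand s")
show("pot t",at_z(t,*T((224,143),8,(325,263)),.09))
show("earL",at_z(t,*T((224,143),8,(145,238)),.06));show("earR",at_z(t,*T((224,143),8,(505,320)),.06))
for n,(u,v),z in [("red",(300*.64,297*.64),.15),("yel",(517*.64,297*.64),.15),("shaker",(378*.64,401*.64),.094),("tub",(462*.64,399*.64),.062),("bowl",(538*.64,238*.64),.05),("purple knob",(303*.64,251*.64),.04)]:
    show(n,at_z(t,u,v,z))
save(s,"s_pot.png",287,215,80,80,8)
E
python3 m1.py
```

```text
bin top ctr [419.8, 353.4]
  sides [147.6 226.8 159.2 207.7] ang [-0.901 -2.452  2.12   0.641]
bin side ctr [421.8, 357.2]
  sides [206.2 150.3 207.5 151.9] ang [ 0.634 -0.947 -2.5    2.186]
knob t [436.0, 377.0, 44.0]
knob s [436.2, 379.5, 44.0]
(array([0.43564752, 0.37606758, 0.04696491]), np.float64(8.329357546585034e-05))
handle t ctr [418.8, -333.0]
  sides [21.3 20.8 21.7 23.4] ang [-1.672  3.025  1.589 -0.123]
handle s ctr [418.7, -332.9]
  sides [19.9 19.7 19.7 20. ] ang [-0.24  -1.849  2.918  1.305]
stand t ctr [431.0, -338.3]
  sides [ 78.6 114.9  87.5 118.9] ang [-1.744  2.943  1.437 -0.273]
stand s ctr [430.8, -342.4]
  sides [112.5  77.5 112.4  76.3] ang [-0.194 -1.761  2.936  1.382]
pot t [603.5, -6.8, 90.0]
earL [622.2, 58.0, 60.0]
earR [588.3, -71.6, 60.0]
red [552.8, 187.1, 150.0]
yel [543.3, -182.7, 150.0]
shaker [376.7, 59.8, 94.0]
tub [378.4, -88.9, 62.0]
bowl [678.1, -245.8, 50.0]
purple knob [666.9, 200.0, 40.0]
s_pot.png origin 247 175 scale 8
```

View pics/s_pot.png

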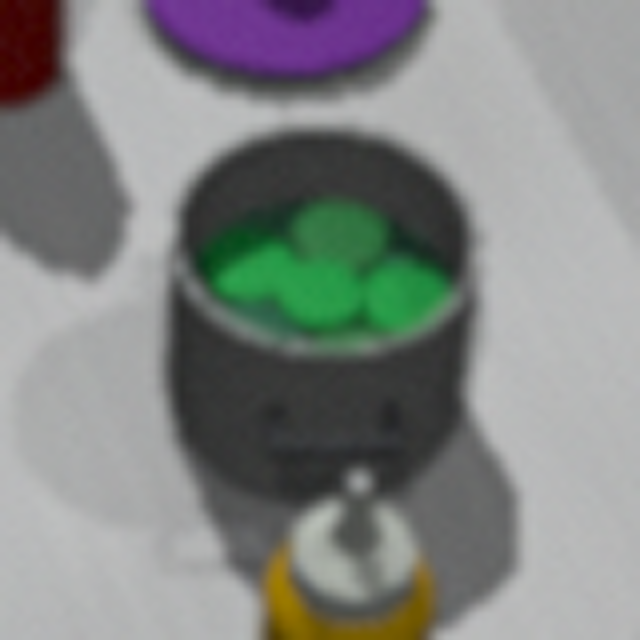

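```bash
cat > ov.py <<'E'
from h import *
def tf(pts,x,y,z,yaw):
    p=np.asarray(pts,float);c,s_=np.cos(yaw),np.sin(yaw)
    return np.stack([x+c*p[:,0]-s_*p[:,1],y+s_*p[:,0]+c*p[:,1],z+p[:,2]],1)
def rect(x0,x1,y0,y1,z):return [(x0,y0,z),(x1,y0,z),(x1,y1,z),(x0,y1,z),(x0,y0,z)]
def circ(r,z):
    a=np.linspace(0,2*np.pi,60);return np.stack([r*np.cos(a),r*np.sin(a),0*a+z],1)
LIFT=[rect(-.011,.011,-.011,.011,.175),rect(-.011,.011,-.011,.011,.111),[(-.022,-.02,.004),(-.022,.02,.004),(.054,.02,.008),(.054,.01,.008),(.022,.01,.004),(.022,-.01,.004),(.054,-.01,.008),(.054,-.02,.008),(-.022,-.02,.004)]]
STAND=[rect(-.058,.058,-.04,.04,.06),rect(-.054,.054,-.036,.036,.004),rect(-.058,.058,-.04,.04,0)]
BIN=[rect(-.108,.108,-.078,.078,.114),rect(-.1,.1,-.07,.07,.114),rect(-.1,.1,-.07,.07,.004)]
COVER=[circ(.06,.012),circ(.016,.04),circ(.016,.032)]
POT=[circ(.055,.09),circ(.055,0),[(0,.075,.06),(0,-.075,.06)]]
def ov(f,name,c,r,w,h,k,items):
    x0=int(c-w/2);y0=int(r-h/2);im=cv2.resize(f["frame"][y0:y0+h,x0:x0+w,::-1],None,fx=k,fy=k,interpolation=cv2.INTER_CUBIC)
    for m,pose,col in items:
        for pl in m:
            q=np.array([proj(f,p) for p in tf(pl,*pose)]);q=((q+.5-[x0,y0])*k-.5)
            cv2.polylines(im,[np.int32(np.round(q*8))],False,col,1,cv2.LINE_AA,3)
    return im
E
cat > o1.py <<'E'
from ov import *
t=np.load("t0.npy",allow_pickle=True).item();s=np.load("s0.npy",allow_pickle=True).item()
import sys
L=(.4188,-.333,.004,-.25);S=(.431,-.3405,0,-.19)
a=ov(t,"",384,236,50,70,8,[(STAND,S,(0,255,255)),(LIFT,L,(0,0,255))]);b=ov(s,"",267,330,50,70,8,[(STAND,S,(0,255,255)),(LIFT,L,(0,0,255))])
cv2.imwrite("pics/o1.png",np.hstack([a,b]))
Bn=(.421,.3555,0,.645);C=(.436,.3775,.004,0)
a=ov(t,"",133,243,100,100,4,[(BIN,Bn,(0,255,255)),(COVER,C,(0,0,255))]);b=ov(s,"",195,143,100,100,4,[(BIN,Bn,(0,255,255)),(COVER,C,(0,0,255))])
cv2.imwrite("pics/o2.png",np.hstack([a,b]))
P=(.6035,-.0068,0,.25)
a=ov(t,"",264,178,80,80,5,[(POT,P,(0,0,255))]);b=ov(s,"",287,215,80,80,5,[(POT,P,(0,0,255))])
cv2.imwrite("pics/o3.png",np.hstack([a,b]))
E
python3 o1.py
```

```text
(no output)
```

View pics/o1.png

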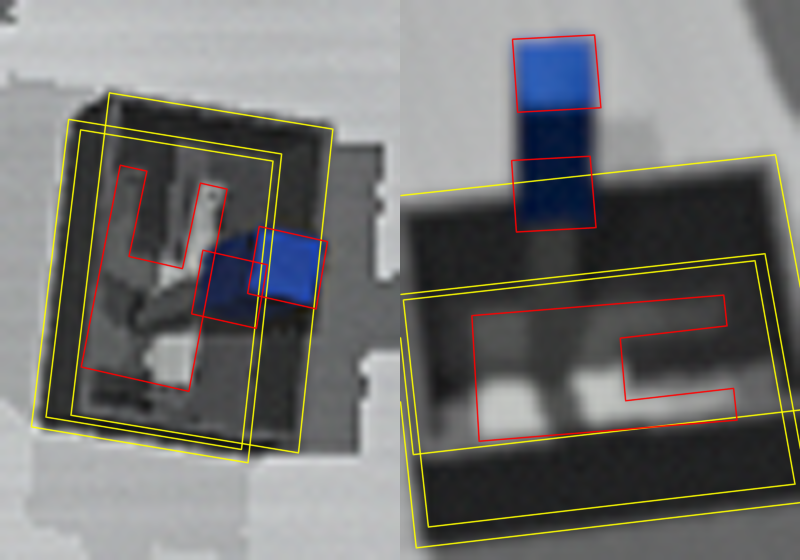

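View pics/o2.png

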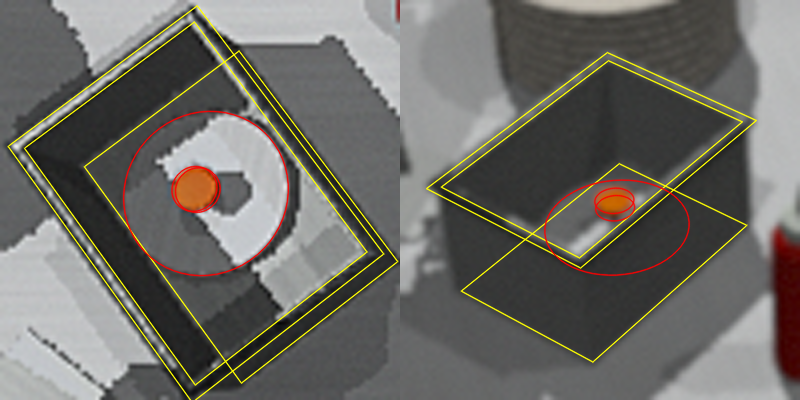

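View pics/o3.png

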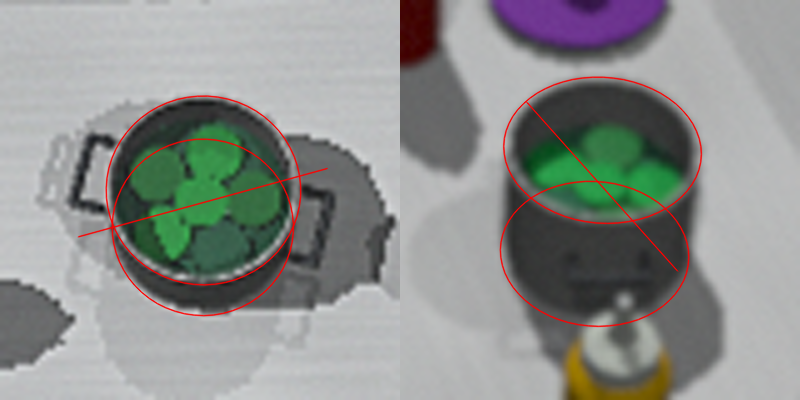

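Look-alikes:
- **Cover:** the orange knob in the bin (top 205,375) is the steel cover. The purple lid (303,250) is excluded by the description.
- **Lifter:** the blue handle in the stand (612,366). The brown-handled spatula (225,530) is something else.
- **Pot:** the green one with ears (413,277). The tub (462,400) and bowl (538,238) are not it.

The close crops and overlays confirm these choices.

```bash
cat > go.py <<'E'
from h import *
import sys
def to(x,y,z,psi=None):
    s,M=st();d=M.T@(np.array([x,y,z])-s["tool_pos"])*100
    zy=np.arctan2(M[1,2],M[0,2])
    print("t",round(s["time"],2),"tcp",np.round(s["tool_pos"],4),"zyaw",round(zy,4),"F",np.round(s["contact_force"],1),"w",round(s["gripper_width"],3))
    print("d cm (tool x,y,z):",np.round(d,2), "twist deg first" , None if psi is None else round(-np.degrees((psi-zy+np.pi)%(2*np.pi)-np.pi),2))
if __name__=="__main__":to(*map(float,sys.argv[1:]))
E
python3 -m crank '[[[1,0,0,0,9.8],[1,0,0,0,9.8],[1,0,0,0,9.8],[1,0,0,0,9.8],[1,0,0,0,9.8],[1,0,0,0,9.8],[1,0,0,0,9.8],[1,0,0,0,10]]]'
python3 go.py .46 .1 .24 -.25
```

```text
time: 1.2
tool_pos: [0.2711, 0.5629, 0.231]
tool_rot: [-0.432, 0.432, -0.56, 0.56]
contact_force: [-0.0, -0.9, -0.5]
gripper_width: 1.0
t 1.2 tcp [0.2711 0.5629 0.231 ] zyaw -0.2556 F [-0.  -0.9 -0.5] w 1.0
d cm (tool x,y,z): [40.01 -0.89 29.98] twist deg first -0.32
```

```bash
python3 -m crank '[[[1,4.9,-0.1,3.7,0],[1,4.9,-0.1,3.7,0],[1,4.9,-0.1,3.7,0],[1,4.9,-0.1,3.7,0],[1,4.9,-0.1,3.7,0],[1,4.9,-0.1,3.7,0],[1,4.9,-0.1,3.7,0],[1,4.9,-0.1,3.7,0]]]' | head -2
python3 go.py .4188 -.333 .24 -.25
```

```text
time: 2.2
tool_pos: [0.4614, 0.1082, 0.2394]
t 2.2 tcp [0.4614 0.1082 0.2394] zyaw -0.2498 F [ 2.2  0.1 -0.3] w 1.005
d cm (tool x,y,z): [43.8  -0.07  6.78] twist deg first 0.01
```

```bash
python3 -m crank '[[[1,5.6,0,0.85,0],[1,5.6,0,0.85,0],[1,5.6,0,0.85,0],[1,5.6,0,0.85,0],[1,5.6,0,0.85,0],[1,5.6,0,0.85,0],[1,5.6,0,0.85,0],[1,4.6,0,0.85,0]]]' | head -2
python3 -m crank '[[[1,0,0,0,0],[1,0,0,0,0]]]' | head -2
python3 go.py .4188 -.333 .128 -.25
```

```text
time: 3.2
tool_pos: [0.418, -0.3332, 0.2392]
time: 3.45
tool_pos: [0.4185, -0.3307, 0.2389]
t 3.45 tcp [ 0.4185 -0.3307  0.2389] zyaw -0.25 F [ 0.8  0.4 -0.9] w 0.998
d cm (tool x,y,z): [ 0.23 11.09  0.09] twist deg first 0.0
```

```bash
python3 -m crank '[[[1,0.2,2,0.1,0],[1,0,2.3,0,0],[1,0,2.3,0,0],[1,0,2.3,0,0],[1,0,2.2,0,0],[1,0,0,0,0]]]' 
python3 - <<'E'
from h import *
t=grab_frame("top");s=grab_frame("side")
save(t,"a_t.png",384,236,60,70,6);save(s,"a_s.png",262,310,60,70,6)
cv2.imwrite("pics/a.png",np.hstack([cv2.imread("pics/a_t.png"),cv2.imread("pics/a_s.png")]))
E
```

```text
time: 4.2
tool_pos: [0.4178, -0.3307, 0.1249]
tool_rot: [0.434, -0.434, 0.56, -0.556]
contact_force: [0.2, -0.2, 0.8]
gripper_width: 1.0
a_t.png origin 354 201 scale 6
a_s.png origin 232 275 scale 6
```

View pics/a.png

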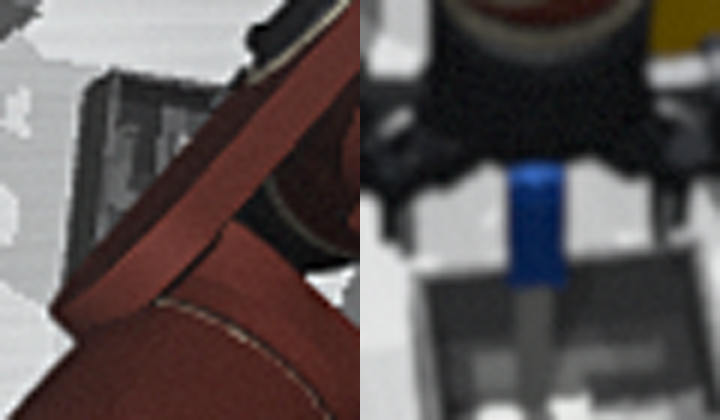

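The side crop (right half) shows the handle at x 510–565, centred between the open fingers at about 390 and 680, so I'm closing the jaws.

```bash
python3 -m crank '[[[-1,0,0,0,0],[-1,0,0,0,0],[-1,0,0,0,0],[-1,0,0,0,0],[-1,0,0,0,0],[-1,0,0,0,0]]]' 
python3 -m crank '[[[-1,0,0,0,0],[-1,0,-0.4,0,0],[-1,0,-0.8,0,0],[-1,0,-1.5,0,0],[-1,0,-2.5,0,0],[-1,0,-3.5,0,0],[-1,0,-3.5,0,0],[-1,0,0,0,0]]]' 
python3 go.py .46 .1 .24 -.25
```

```text
time: 5.05
tool_pos: [0.4194, -0.3336, 0.1288]
tool_rot: [-0.434, 0.434, -0.558, 0.559]
contact_force: [-0.8, 1.2, 3.5]
gripper_width: 0.249
time: 6.05
tool_pos: [0.4206, -0.3348, 0.255]
tool_rot: [-0.434, 0.434, -0.555, 0.561]
contact_force: [0.5, -0.6, -2.5]
gripper_width: 0.249
t 6.05 tcp [ 0.4206 -0.3348  0.255 ] zyaw -0.2498 F [ 0.5 -0.6 -2.5] w 0.249
d cm (tool x,y,z): [-43.11   1.26  -6.94] twist deg first 0.01
```

```bash
python3 -m crank '[[[-1,-5.3,-0.5,-1.2,0],[-1,-5.3,-0.5,-1.2,0],[-1,-5.3,-0.5,-1.2,0],[-1,-5.3,-0.5,-1.2,0],[-1,-5.3,-0.5,-1.2,0],[-1,-5.3,-0.5,-1.2,0],[-1,0,0,0,0]]]' |head -2
python3 -m crank '[[[-1,0,0,0,-10],[-1,0,0,0,-10],[-1,0,0,0,-10],[-1,0,0,0,-10],[-1,0,0,0,-10],[-1,0,0,0,-1.3],[-1,0,0,0,0]]]' |head -2
python3 go.py .372 .3294 .29 .645
```

```text
time: 6.92
tool_pos: [0.4274, -0.0043, 0.2791]
time: 7.8
tool_pos: [0.4277, -0.0079, 0.2795]
t 7.8 tcp [ 0.4277 -0.0079  0.2795] zyaw 0.6426 F [-0.2 -0.9 -2. ] w 0.248
d cm (tool x,y,z): [-30.34  -1.04  15.75] twist deg first -0.14
```

```bash
python3 -m crank '[[[-1,-4.3,-0.2,2.2,0],[-1,-4.3,-0.2,2.2,0],[-1,-4.3,-0.2,2.2,0],[-1,-4.3,-0.2,2.2,0],[-1,-4.3,-0.2,2.3,0],[-1,-4.3,0,2.3,0],[-1,-4.3,0,2.3,0],[-1,0,0,0,0]]]' |head -2
python3 -m crank '[[[-1,0,0,0,0]]]' |head -2
python3 go.py .372 .3294 .29 .645
python3 - <<'E'
from h import *
t=grab_frame("top");s=grab_frame("side")
np.save("t1.npy",t,allow_pickle=True);np.save("s1.npy",s,allow_pickle=True)
save(t,"b_t.png",133,235,80,100,6);save(s,"b_s.png",195,133,70,100,6)
cv2.imwrite("pics/b.png",np.hstack([cv2.imread("pics/b_t.png"),cv2.imread("pics/b_s.png")[:600]])[:600,:800])
E
```

```text
time: 8.8
tool_pos: [0.3714, 0.3297, 0.2897]
time: 8.93
tool_pos: [0.3723, 0.3272, 0.2899]
t 8.93 tcp [0.3723 0.3272 0.2899] zyaw 0.6448 F [-0.3  1.3 -2.1] w 0.252
d cm (tool x,y,z): [-0.19 -0.01  0.11] twist deg first -0.01
b_t.png origin 93 185 scale 6
b_s.png origin 160 83 scale 6
```

View pics/b.png

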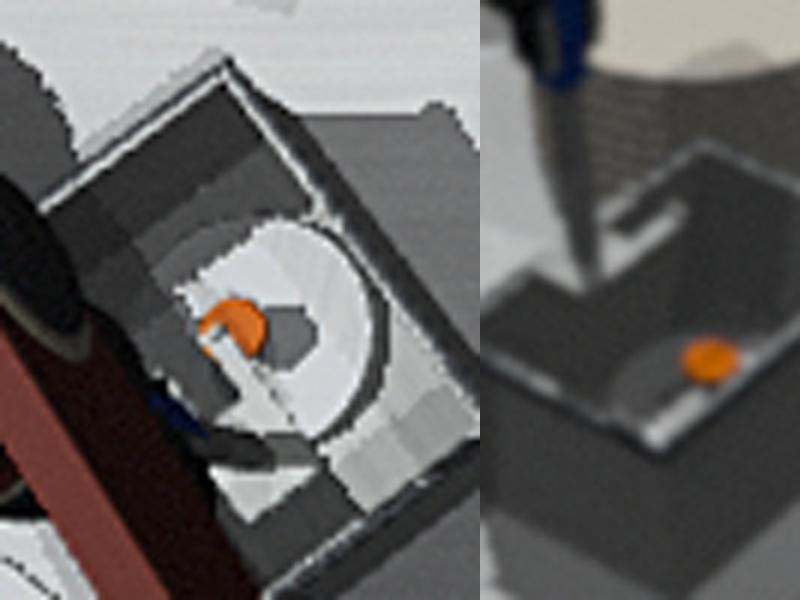

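```bash
python3 - <<'E'
from ov import *
t=np.load("t1.npy",allow_pickle=True).item();s=np.load("s1.npy",allow_pickle=True).item()
L=(.3723,.3272,.165,.645);C=(.436,.3775,.004,0)
it=[(LIFT,L,(0,0,255)),(COVER[1:],C,(255,0,0))]
a=ov(t,"",140,240,50,70,8,it);b=ov(s,"",190,123,50,70,8,it)
cv2.imwrite("pics/b2.png",np.hstack([a,b]))
E
```

```text
(no output)
```

View pics/b2.png

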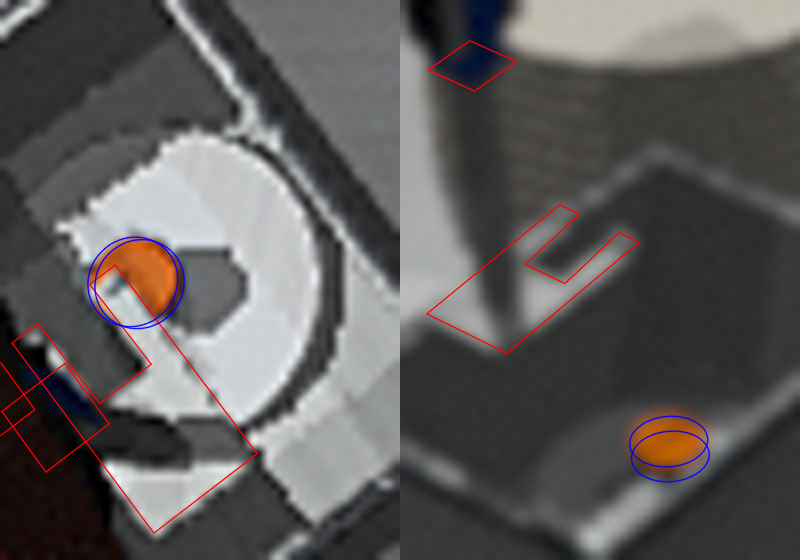

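```bash
for i in 1 2; do python3 go.py .372 .3294 .165 .645; done; python3 -m crank '[[[-1,-0.15,2,0,0],[-1,0,3,0,0],[-1,0,3,0,0],[-1,0,2.5,0,0],[-1,0,2,0,0],[-1,0,0,0,0],[-1,0,0,0,0]]]' 
python3 go.py .372 .3294 .147 .645
python3 - <<'E'
from ov import *
t=grab_frame("top");s=grab_frame("side")
L=(.372,.3290,.041,.645);C=(.436,.3775,.004,0)
for k,it in enumerate([[],[(LIFT,L,(0,0,255)),(COVER[1:],C,(255,0,0))]]):
  a=ov(t,"",140,240,50,70,8,it);b=ov(s,"",190,140,50,70,8,it)
  cv2.imwrite(f"pics/c{k}.png",np.hstack([a,b]))
E
```

```text
t 9.03 tcp [0.3726 0.3266 0.2902] zyaw 0.6436 F [ 0.7  0.2 -2.5] w 0.25
d cm (tool x,y,z): [-0.26 12.52  0.12] twist deg first -0.08
t 9.03 tcp [0.3726 0.3266 0.2902] zyaw 0.6436 F [ 0.7  0.2 -2.5] w 0.25
d cm (tool x,y,z): [-0.26 12.52  0.12] twist deg first -0.08
time: 9.9
tool_pos: [0.372, 0.3289, 0.1662]
tool_rot: [0.633, -0.632, 0.315, -0.316]
contact_force: [0.1, 0.8, -1.9]
gripper_width: 0.252
t 9.9 tcp [0.372  0.3289 0.1662] zyaw 0.6452 F [ 0.1  0.8 -1.9] w 0.252
d cm (tool x,y,z): [-0.04  1.92  0.03] twist deg first 0.01
```

View pics/c0.png

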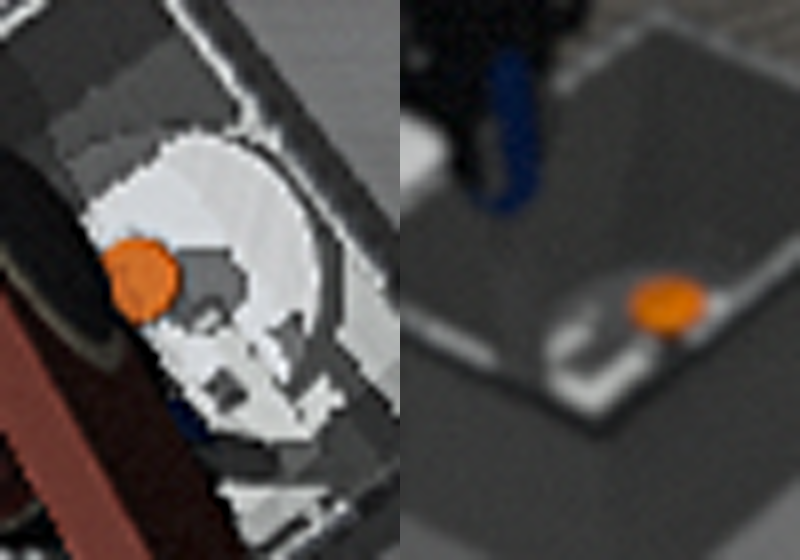

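View pics/c1.png

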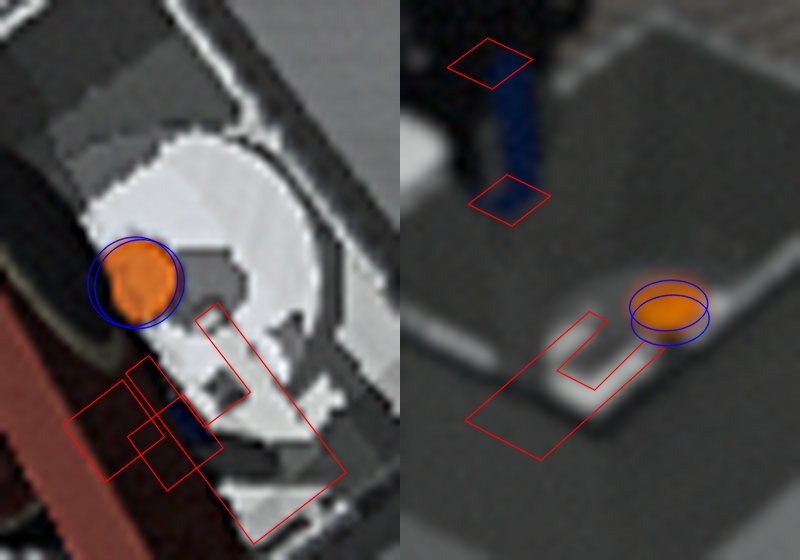

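```bash
python3 -m crank '[[[-1,0,1,0,0],[-1,0,0.9,0,0],[-1,0,0,0,0],[-1,0,0,0,0]]]'; python3 go.py .4120 .3594 .1467 .645
python3 -m crank '[[[-1,0,0,0.6,0],[-1,0,0,1,0],[-1,0,0,1,0],[-1,0,0,0.4,0],[-1,0,0,0,0],[-1,0,0,0,0]]]';  python3 go.py .4120 .3594 .1467 .645
```

```text
time: 10.5
tool_pos: [0.3714, 0.3287, 0.1461]
tool_rot: [-0.633, 0.633, -0.316, 0.316]
contact_force: [-0.0, 0.4, -2.1]
gripper_width: 0.25
t 10.5 tcp [0.3714 0.3287 0.1461] zyaw 0.6455 F [-0.   0.4 -2.1] w 0.25
d cm (tool x,y,z): [-0.01 -0.06  5.09] twist deg first 0.03
time: 11.25
tool_pos: [0.3952, 0.3466, 0.1461]
tool_rot: [-0.633, 0.633, -0.316, 0.315]
contact_force: [-0.1, 0.2, -2.5]
gripper_width: 0.252
t 11.25 tcp [0.3952 0.3466 0.1461] zyaw 0.6456 F [-0.1  0.2 -2.5] w 0.252
d cm (tool x,y,z): [-0.01 -0.06  2.11] twist deg first 0.03
```

```bash
python3 -m crank '[[[-1,0,0,0.8,0],[-1,0,0,0.8,0],[-1,0,0,0.5,0],[-1,0,0,0,0],[-1,0,0,0,0]]]';  python3 go.py .4120 .3594 .1467 .645
python3 - <<'E'
from ov import *
t=grab_frame("top");s=grab_frame("side")
L=(.412,.3594,.022,.645);C=(.436,.3775,.004,0)
it=[(LIFT,L,(0,0,255)),(COVER[1:],C,(255,0,0))]
b=ov(s,"",195,140,50,70,8,it);a=ov(s,"",195,140,50,70,8,[])
cv2.imwrite(f"pics/d.png",np.hstack([a,b]))
E
```

```text
time: 11.88
tool_pos: [0.412, 0.3593, 0.1461]
tool_rot: [-0.633, 0.633, -0.316, 0.315]
contact_force: [-0.3, -0.2, -2.8]
gripper_width: 0.252
t 11.88 tcp [0.412  0.3593 0.1461] zyaw 0.6456 F [-0.3 -0.2 -2.8] w 0.252
d cm (tool x,y,z): [-0.01 -0.06  0.  ] twist deg first 0.03
```

View pics/d.png

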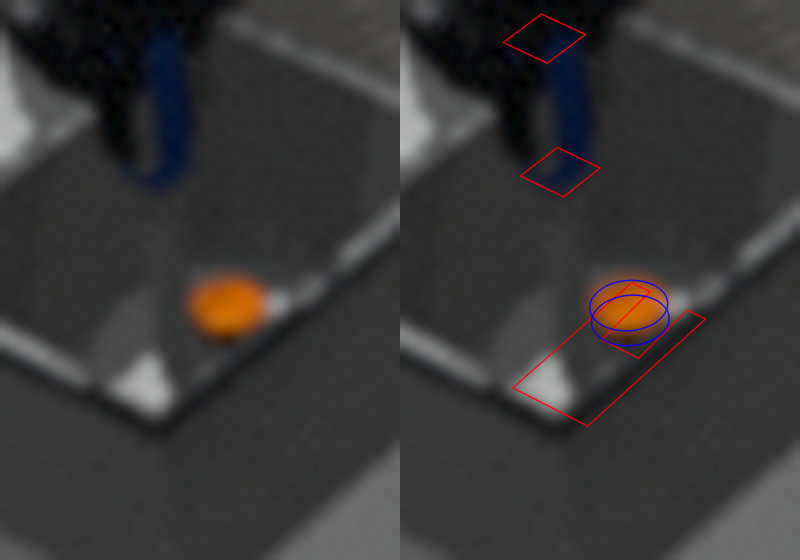

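```bash
python3 -m crank '[[[-1,0,-0.4,0,0],[-1,0,-0.4,0,0],[-1,0,-0.2,0,0],[-1,0,-0.2,0,0],[-1,0,-0.3,0,0],[-1,0,-0.5,0,0],[-1,0,-0.5,0,0],[-1,0,0,0,0]]]'; python3 -m crank '[[[-1,0,0,0,0],[-1,0,0,0,0]]]'
python3 - <<'E'
from ov import *
t=grab_frame("top");s=grab_frame("side")
save(s,"e_s.png",195,133,60,60,6);save(t,"e_t.png",140,240,60,60,6)
cv2.imwrite("pics/e.png",np.hstack([cv2.imread("pics/e_t.png"),cv2.imread("pics/e_s.png")]))
E
```

```text
time: 12.98
tool_pos: [0.4126, 0.3597, 0.1722]
tool_rot: [0.633, -0.632, 0.315, -0.316]
contact_force: [-0.5, 0.7, -4.7]
gripper_width: 0.25
time: 13.22
tool_pos: [0.412, 0.3593, 0.171]
tool_rot: [-0.633, 0.633, -0.316, 0.315]
contact_force: [-0.4, -0.6, -4.5]
gripper_width: 0.251
e_s.png origin 165 103 scale 6
e_t.png origin 110 210 scale 6
```

View pics/e.png

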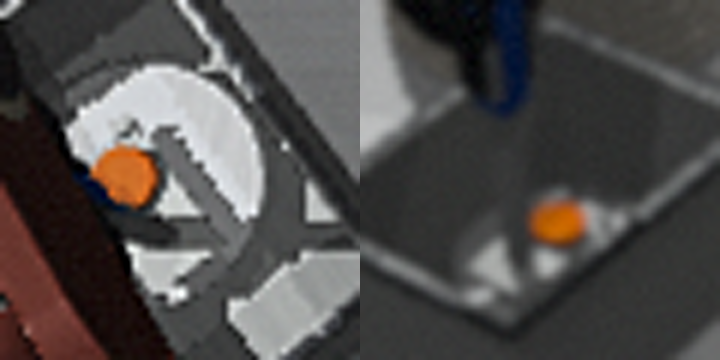

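```bash
python3 -m crank '[[[-1,0.2,-0.5,0,0],[-1,0.2,-1,0,0],[-1,0.1,-1.5,0,0],[-1,0,-2,0,0],[-1,0,-2,0,0],[-1,0,-2,0,0],[-1,0,-2,0,0],[-1,0,-2,0,0]]]'; python3 -m crank '[[[-1,0,-2,0,0],[-1,0,-2,0,0],[-1,0,-1.5,0,0],[-1,0,-0.8,0,0],[-1,0,-0.3,0,0],[-1,0,0,0,0],[-1,0,0,0,0]]]'
python3 - <<'E'
from ov import *
t=grab_frame("top");s=grab_frame("side")
save(s,"f_s.png",200,85,65,100,6);save(t,"f_t.png",130,230,65,100,6)
cv2.imwrite("pics/f.png",np.hstack([cv2.imread("pics/f_t.png"),cv2.imread("pics/f_s.png")]))
E
python3 go.py .42 0.02 .365 0
```

```text
time: 14.32
tool_pos: [0.4151, 0.3554, 0.3028]
tool_rot: [0.633, -0.633, 0.316, -0.316]
contact_force: [0.6, -0.3, -4.9]
gripper_width: 0.251
time: 15.2
tool_pos: [0.4149, 0.3552, 0.3663]
tool_rot: [-0.632, 0.633, -0.316, 0.315]
contact_force: [1.0, -0.4, -4.5]
gripper_width: 0.253
f_s.png origin 167 35 scale 6
f_t.png origin 97 180 scale 6
t 15.3 tcp [0.415  0.3553 0.3665] zyaw 0.6455 F [ 0.1 -0.7 -4.1] w 0.249
d cm (tool x,y,z): [ 27.08   0.18 -19.77] twist deg first 36.98
```

View pics/f.png

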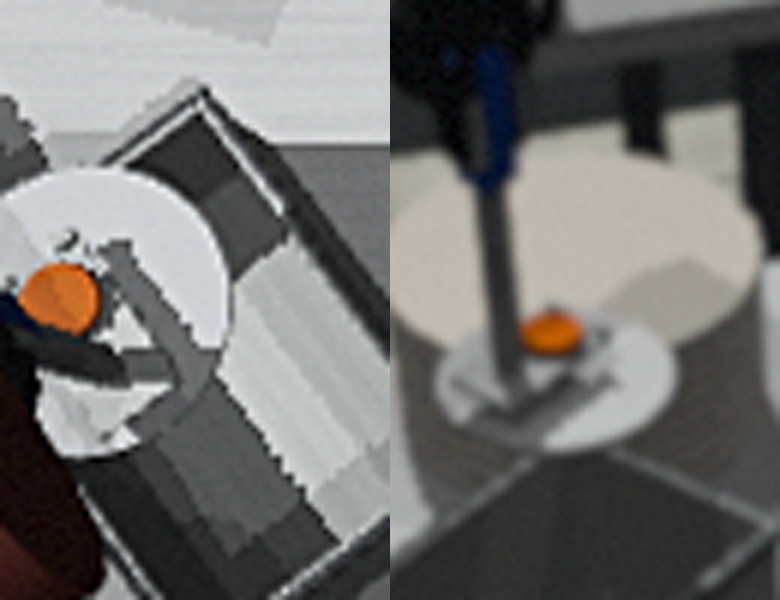

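```bash
python3 -m crank '[[[-1,0.8,0,-0.6,0],[-1,1.6,0,-1.2,0],[-1,2.4,0,-1.8,0],[-1,3.2,0,-2.4,0],[-1,3.2,0,-2.4,0],[-1,3.2,0,-2.4,0],[-1,3.2,0,-2.4,0],[-1,3.2,0,-2.4,0]]]' | head -2; python3 -m crank '[[[-1,2.8,0,-1.8,0],[-1,2.2,0,-1.5,0],[-1,1.3,0,-0.9,0],[-1,0,0,0,2],[-1,0,0,0,5],[-1,0,0,0,6],[-1,0,0,0,6],[-1,0,0,0,6]]]' | head -2; python3 -m crank '[[[-1,0,0,0,6],[-1,0,0,0,4],[-1,0,0,0,2],[-1,0,0,0,0]]]' 
python3 go.py .5715 -.007 .335 0
```

```text
time: 16.3
tool_pos: [0.415, 0.0931, 0.3675]
time: 17.3
tool_pos: [0.4196, 0.0202, 0.3674]
time: 17.8
tool_pos: [0.4198, 0.02, 0.3673]
tool_rot: [0.5, -0.5, 0.5, -0.5]
contact_force: [-0.3, 0.7, -4.1]
gripper_width: 0.248
t 17.8 tcp [0.4198 0.02   0.3673] zyaw 0.0002 F [-0.3  0.7 -4.1] w 0.248
d cm (tool x,y,z): [ 2.71  3.24 15.17] twist deg first 0.01
```

```bash
python3 - <<'E'
from ov import *
t=np.load("t0.npy",allow_pickle=True).item();s=np.load("s0.npy",allow_pickle=True).item()
P=(.6035,-.0068,0,.25)
M=[circ(.055,.09),circ(.052,.09)]
a=ov(t,"",264,176,44,50,9,[]);b=ov(s,"",287,205,44,50,9,[])
a2=ov(t,"",264,176,44,50,9,[(M,P,(0,0,255))]);b2=ov(s,"",287,205,44,50,9,[(M,P,(0,0,255))])
cv2.imwrite("pics/g.png",np.hstack([a2,b2]));cv2.imwrite("pics/g0.png",np.hstack([a,b]))
E
```

```text
(no output)
```

View pics/g.png

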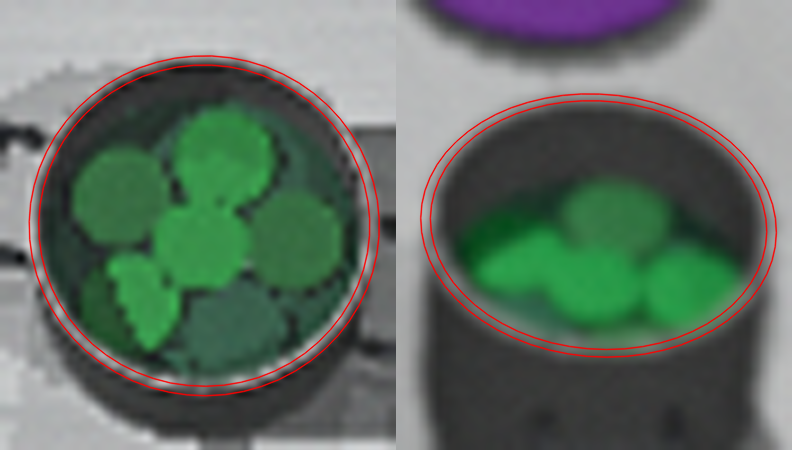

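View pics/g0.png

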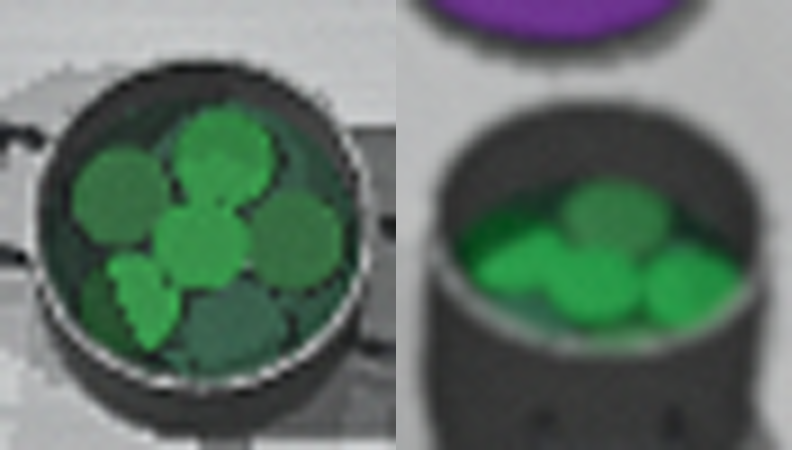

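```bash
python3 -m crank '[[[-1,0.2,0,1,0],[-1,0.5,0,2.5,0],[-1,0.5,0,3,0],[-1,0.5,0,3,0],[-1,0.5,0,3,0],[-1,0.4,0,2,0],[-1,0.1,0,0.9,0],[-1,0,1,0,0]]]' | head -2; python3 -m crank '[[[-1,0,2,0,0],[-1,0,2,0,0],[-1,0,1,0,0],[-1,0,0.5,0,0],[-1,0,0,0,0],[-1,0,0,0,0]]]' 
python3 - <<'E'
from ov import *
t=grab_frame("top");s=grab_frame("side")
np.save("t2.npy",t,allow_pickle=True);np.save("s2.npy",s,allow_pickle=True)
s_,M=st();p=s_["tool_pos"];print(p)
L=(p[0],p[1],p[2]-.1248,0);C=(p[0]+.0301,p[1],p[2]-.1528,0)
it=[(LIFT[2:],L,(0,0,255)),(COVER,C,(255,0,0))]
for k,i in enumerate([[],it]):
  a=ov(t,"",264,176,50,66,8,i);b=ov(s,"",287,190,50,66,8,i)
  cv2.imwrite(f"pics/h{k}.png",np.hstack([a,b]))
E
python3 go.py .574 -.007 .3 0
```

```text
time: 18.8
tool_pos: [0.5747, -0.0073, 0.3576]
time: 19.55
tool_pos: [0.5744, -0.0073, 0.3033]
tool_rot: [-0.5, 0.5, -0.5, 0.501]
contact_force: [-0.6, 0.3, -5.7]
gripper_width: 0.248
[ 0.57442696 -0.0073193   0.30330809]
t 19.65 tcp [ 0.5744 -0.0073  0.3033] zyaw -0.0003 F [ 0.3 -0.4 -3.2] w 0.253
d cm (tool x,y,z): [-0.03  0.33 -0.04] twist deg first -0.02
```

View pics/h0.png

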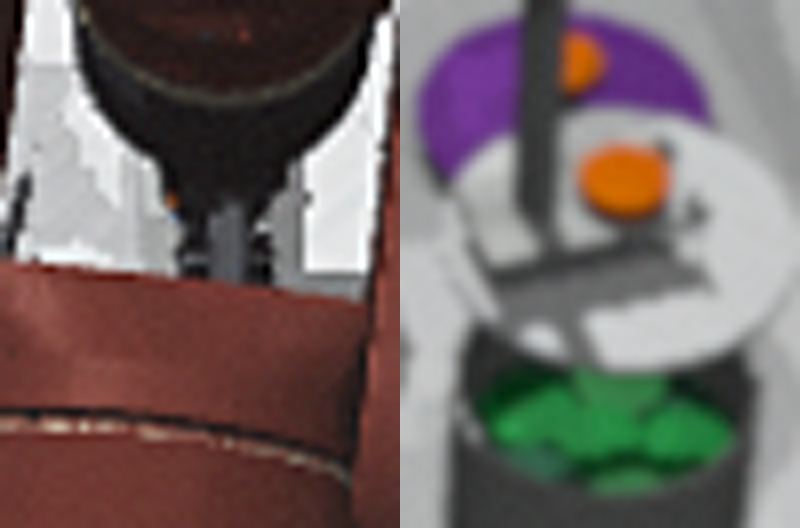

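View pics/h1.png

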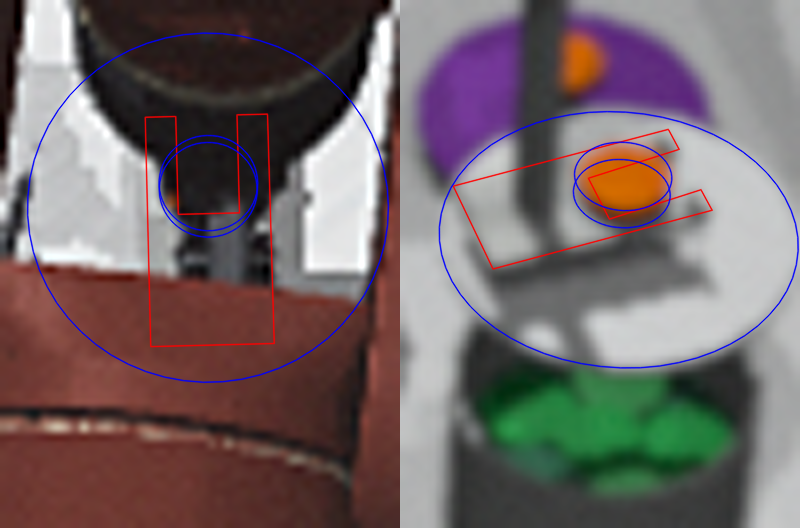

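```bash
python3 -m crank '[[[-1,0,1,0,0],[-1,0,2,0,0],[-1,0,1.5,0,0],[-1,0,0.7,0,0],[-1,0,0.3,0,0],[-1,0,0,0,0]]]';python3 -m crank '[[[-1,0,0.2,0,0],[-1,0,0.2,0,0],[-1,0,0.2,0,0],[-1,0,0.2,0,0],[-1,0,0.2,0,0],[-1,0,0,0,0]]]' 
python3 - <<'E'
from ov import *
s=grab_frame("side")
save(s,"i_s.png",290,200,90,80,8)
E
python3 go.py .574 -.007 .2348 0
```

```text
time: 20.4
tool_pos: [0.5742, -0.0073, 0.2475]
tool_rot: [-0.5, 0.5, -0.5, 0.5]
contact_force: [-0.8, -0.6, -4.6]
gripper_width: 0.248
time: 21.15
tool_pos: [0.5739, -0.0072, 0.237]
tool_rot: [0.5, -0.5, 0.5, -0.5]
contact_force: [0.7, -0.1, -4.7]
gripper_width: 0.25
i_s.png origin 245 160 scale 8
t 21.2 tcp [ 0.574  -0.0072  0.2372] zyaw -0.0002 F [-0.8 -0.6 -4.5] w 0.254
d cm (tool x,y,z): [-0.02  0.24  0.  ] twist deg first -0.01
```

View pics/i_s.png

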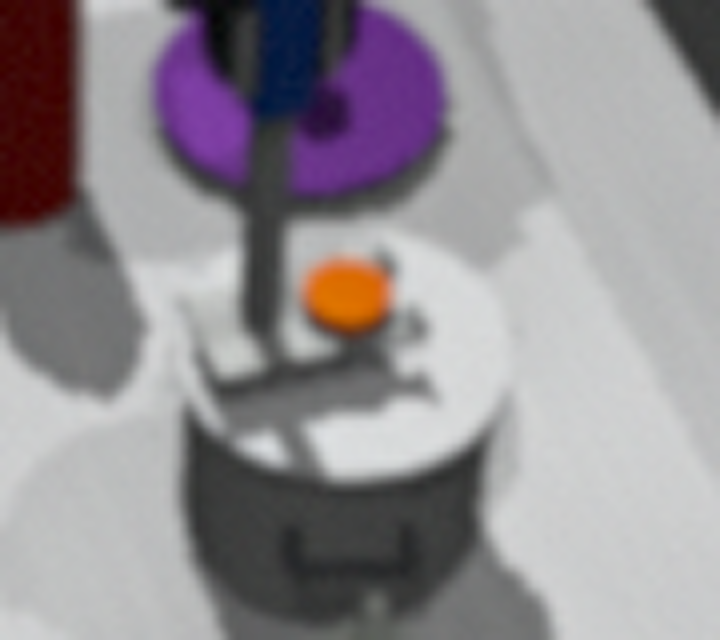

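```bash
python3 - <<'E'
from ov import *
s=grab_frame("side")
C=(.604,-.007,.0844,0);P=(.604,-.007,0,0)
a=ov(s,"",288,205,50,66,8,[]);b=ov(s,"",288,205,50,66,8,[([circ(.06,.012),circ(.06,.008),circ(.016,.04)],C,(0,0,255)),(POT[:2],P,(255,0,0))])
cv2.imwrite("pics/j.png",np.hstack([a,b]))
E
```

```text
(no output)
```

View pics/j.png

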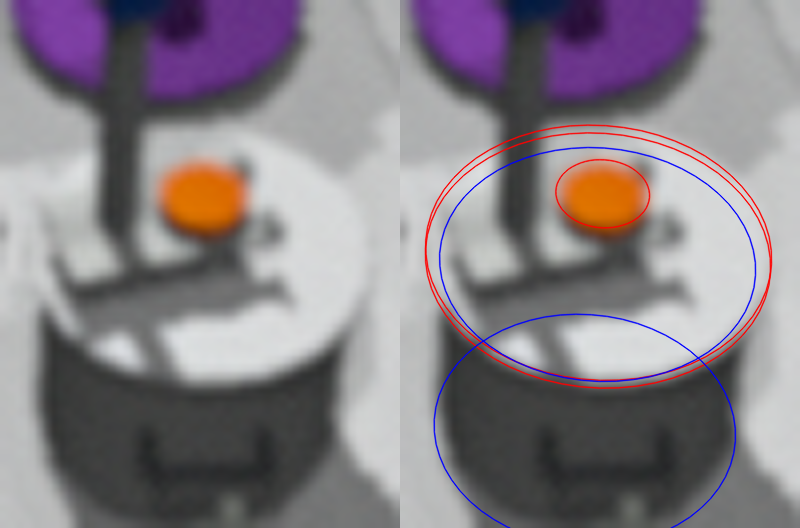

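```bash
python3 -m crank '[[[-1,0,0.1,0,0],[-1,0,0.1,0,0],[-1,0,0.1,0,0],[-1,0,0.1,0,0],[-1,0,0.1,0,0],[-1,0,0,0,0]]]' ; python3 -m crank '[[[-1,0,0,0,0]]]'
```

```text
time: 22.0
tool_pos: [0.5741, -0.0073, 0.2324]
tool_rot: [-0.5, 0.5, -0.5, 0.5]
contact_force: [-0.4, 0.2, -2.2]
gripper_width: 0.252
time: 22.12
tool_pos: [0.5741, -0.0072, 0.2324]
tool_rot: [-0.5, 0.5, -0.5, 0.5]
contact_force: [0.2, -0.4, -2.0]
gripper_width: 0.25
```

```bash
python3 -m crank '[[[-1,0,0.3,0,0],[-1,0,0.3,0,0],[-1,0,0.15,0,0],[-1,0,0,0,0],[-1,0,0,0,0]]]' 
python3 - <<'E'
from ov import *
s=grab_frame("side")
C=(.604,-.007,.082,0)
a=ov(s,"",288,205,50,66,8,[]);b=ov(s,"",288,205,50,66,8,[([circ(.06,.012),circ(.06,.008),circ(.016,.04)],C,(0,0,255))])
cv2.imwrite("pics/k.png",np.hstack([a,b]))
E
```

```text
time: 22.75
tool_pos: [0.5741, -0.0072, 0.2249]
tool_rot: [-0.5, 0.5, -0.5, 0.5]
contact_force: [0.8, -0.5, -1.6]
gripper_width: 0.251
```

View pics/k.png

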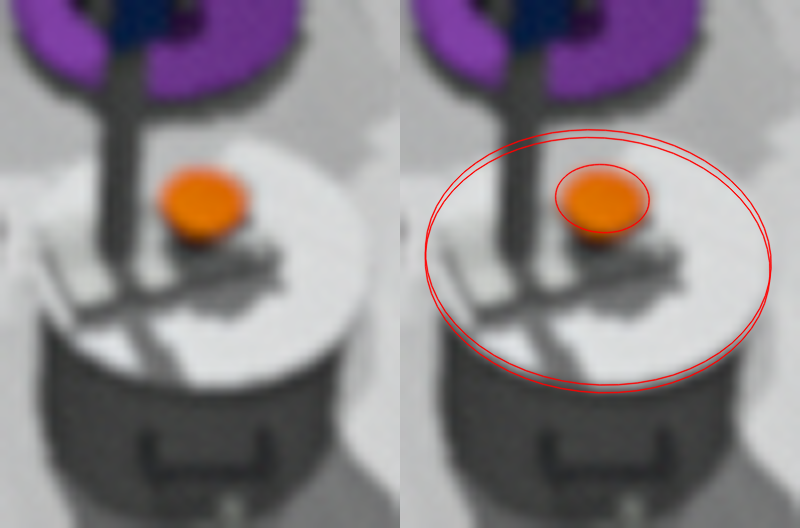

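```bash
python3 -m crank '[[[-1,0,0,-0.5,0],[-1,0,0,-1,0],[-1,0,0,-1,0],[-1,0,0,0,0]]]'; python3 -m crank '[[[-1,0,0,-1,0],[-1,0,0,-1.2,0],[-1,0,0,-1.5,0],[-1,0,0,-1.5,0],[-1,0,0,0,0]]]' 
python3 - <<'E'
from ov import *
s=grab_frame("side")
C=(.604,-.007,.082,0)
a=ov(s,"",280,205,50,66,8,[]);b=ov(s,"",280,205,50,66,8,[([circ(.06,.012),circ(.06,.008),circ(.016,.04)],C,(0,0,255))])
cv2.imwrite("pics/l.png",np.hstack([a,b]))
E
```

```text
time: 23.3
tool_pos: [0.5483, -0.0072, 0.2249]
tool_rot: [-0.5, 0.5, -0.5, 0.5]
contact_force: [-0.3, -0.9, -2.2]
gripper_width: 0.251
time: 23.92
tool_pos: [0.4962, -0.0072, 0.2248]
tool_rot: [-0.5, 0.5, -0.5, 0.5]
contact_force: [-0.7, 0.3, -2.7]
gripper_width: 0.25
```

View pics/l.png

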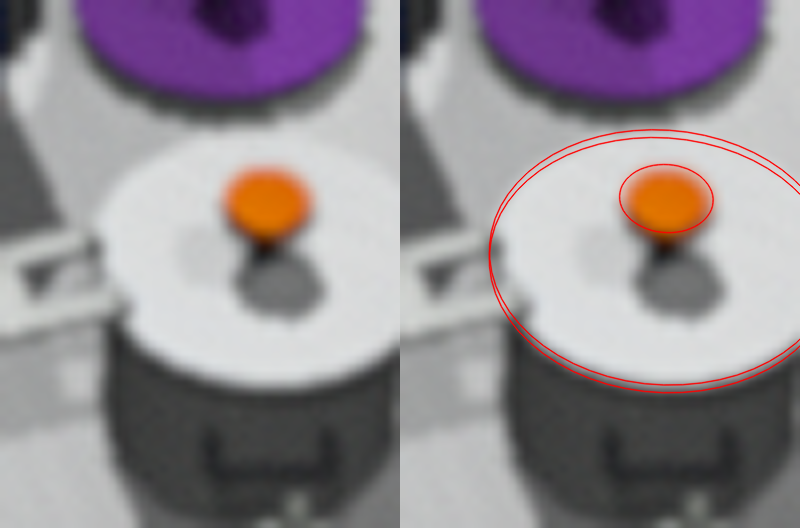

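```bash
python3 -m crank '[[[-1,0,0,-2,0],[-1,0,-1,-2.5,0],[-1,0,-2,-2.5,0],[-1,0,-2,0,5],[-1,0,0,0,5],[-1,0,0,0,4.3],[-1,0,0,0,0]]]'; python3 go.py .4194 -.3336 .275 -.25
```

```text
time: 24.85
tool_pos: [0.4273, -0.0073, 0.275]
tool_rot: [-0.434, 0.434, -0.558, 0.558]
contact_force: [0.9, 0.4, -1.9]
gripper_width: 0.247
t 24.85 tcp [ 0.4273 -0.0073  0.275 ] zyaw -0.249 F [ 0.9  0.4 -1.9] w 0.247
d cm (tool x,y,z): [31.82 -0.    7.27] twist deg first 0.06
```

```bash
python3 -m crank '[[[-1,3,0,0.7,0],[-1,5,0,1.1,0],[-1,5,0,1.2,0],[-1,5,0,1.2,0],[-1,5,0,1.2,0],[-1,5,0,1.1,0],[-1,2.8,0,0.6,0],[-1,1,0,0.2,0]]]'|head -2;python3 -m crank '[[[-1,0,0,0,0],[-1,0,0,0,0],[-1,0,0,0,0]]]'|head -2;  python3 go.py .4194 -.3336 .1288 -.25
python3 - <<'E'
from ov import *
t=grab_frame("top");s=grab_frame("side");p=state()["tool_pos"]
S=(.431,-.3405,0,-.19)
it=[(STAND[:1],S,(0,255,255)),(LIFT,(p[0],p[1],p[2]-.1248,-.25),(0,0,255))]
cv2.imwrite("pics/m.png",np.hstack([ov(t,"",384,236,50,70,8,it),ov(s,"",267,310,50,70,8,it)]))
E
```

```text
time: 25.85
tool_pos: [0.4189, -0.3349, 0.2743]
time: 26.22
tool_pos: [0.4194, -0.3325, 0.275]
t 26.23 tcp [ 0.4194 -0.3325  0.275 ] zyaw -0.2483 F [ 0.8 -0.4 -2.4] w 0.248
d cm (tool x,y,z): [ 0.11 14.62  0.02] twist deg first 0.1
```

View pics/m.png

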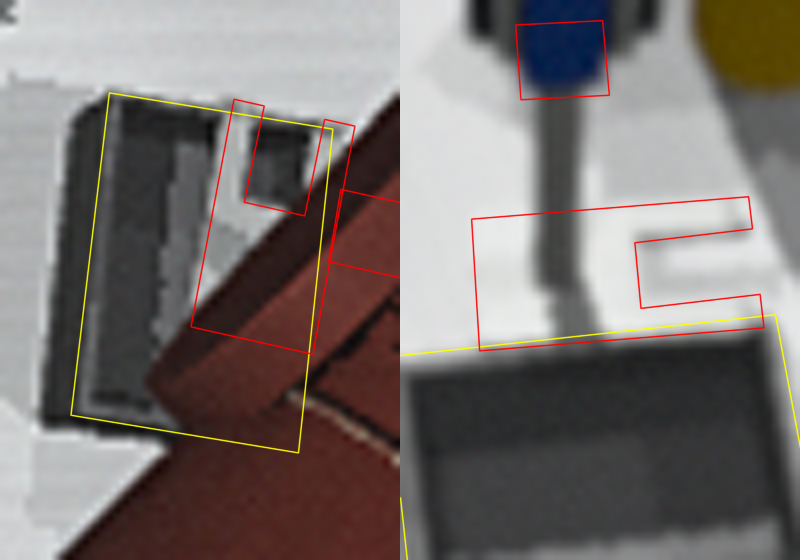

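```bash
python3 -m crank '[[[-1,0.1,1.5,0,0],[-1,0,3,0,0],[-1,0,3,0,0],[-1,0,3,0,0],[-1,0,2,0,0],[-1,0,1,0,0],[-1,0,0.5,0,0],[-1,0,0,0,0]]]';python3 -m crank '[[[-1,0,0.2,0,0],[-1,0,0.2,0,0],[-1,0,0.1,0,0],[-1,0,0,0,0],[-1,0,0,0,0]]]';  python3 go.py .4194 -.3336 .1288 -.25
```

```text
time: 27.32
tool_pos: [0.4192, -0.3347, 0.1354]
tool_rot: [-0.434, 0.434, -0.558, 0.559]
contact_force: [0.6, 0.1, -2.2]
gripper_width: 0.249
time: 27.95
tool_pos: [0.4189, -0.3344, 0.1298]
tool_rot: [-0.434, 0.434, -0.558, 0.558]
contact_force: [-0.4, -0.6, -2.9]
gripper_width: 0.247
t 27.95 tcp [ 0.4189 -0.3344  0.1298] zyaw -0.2498 F [-0.4 -0.6 -2.9] w 0.247
d cm (tool x,y,z): [-0.09  0.1   0.03] twist deg first 0.01
```

```bash
python3 -m crank '[[[-1,0,0.1,0,0],[-1,0,0.05,0,0],[-1,0,0,0,0],[-1,0,0,0,0]]]'
```

```text
time: 28.45
tool_pos: [0.4191, -0.3345, 0.1289]
tool_rot: [-0.434, 0.434, -0.558, 0.559]
contact_force: [-0.7, 1.2, 2.8]
gripper_width: 0.252
```

```bash
python3 -m crank '[[[-0.2,0,0,0,0],[0.2,0,0,0,0],[0.6,0,0,0,0],[1,0,0,0,0],[1,0,0,0,0],[1,0,0,0,0],[1,0,0,0,0]]]'; python3 -m crank '[[[1,0,-1,0,0],[1,0,-3,0,0],[1,0,-4,0,0],[1,0,-5,0,0],[1,0,-5,0,0],[1,0,0,0,0]]]'
python3 -m crank '[[[1,-4,0,0,0],[1,-5,0,0,0],[1,-5,0,0,0],[1,-4,0,0,0],[1,0,0,0,0],[1,0,0,0,0]]]'
python3 - <<'E'
from ov import *
t=grab_frame("top");s=grab_frame("side")
cv2.imwrite("pics/n_t.png",cv2.resize(t["frame"][:,:,::-1],(800,600),interpolation=cv2.INTER_CUBIC))
cv2.imwrite("pics/n_s.png",cv2.resize(s["frame"][:,:,::-1],(800,600),interpolation=cv2.INTER_CUBIC))
S=(.431,-.3405,0,-.19);C=(.604,-.007,.082,0)
it=[(STAND[:2],S,(0,255,255)),(LIFT,(.4191,-.3345,.004,-.25),(0,0,255))]
cv2.imwrite("pics/n2.png",np.hstack([ov(t,"",384,236,50,70,8,it),ov(s,"",267,320,50,70,8,it)]))
it=[(COVER,C,(0,0,255))]
cv2.imwrite("pics/n3.png",np.hstack([ov(s,"",287,205,50,70,8,[]),ov(s,"",287,205,50,70,8,it)]))
E
```

```text
time: 29.32
tool_pos: [0.4189, -0.3344, 0.1283]
tool_rot: [-0.434, 0.434, -0.558, 0.558]
contact_force: [-0.2, -0.1, 0.7]
gripper_width: 1.003
time: 30.08
tool_pos: [0.4205, -0.336, 0.3155]
tool_rot: [-0.434, 0.433, -0.554, 0.562]
contact_force: [0.4, -0.1, -0.2]
gripper_width: 1.004
time: 30.82
tool_pos: [0.4631, -0.1602, 0.3078]
tool_rot: [0.434, -0.434, 0.559, -0.558]
contact_force: [0.7, -0.6, -0.8]
gripper_width: 0.997
```

View pics/n_t.png

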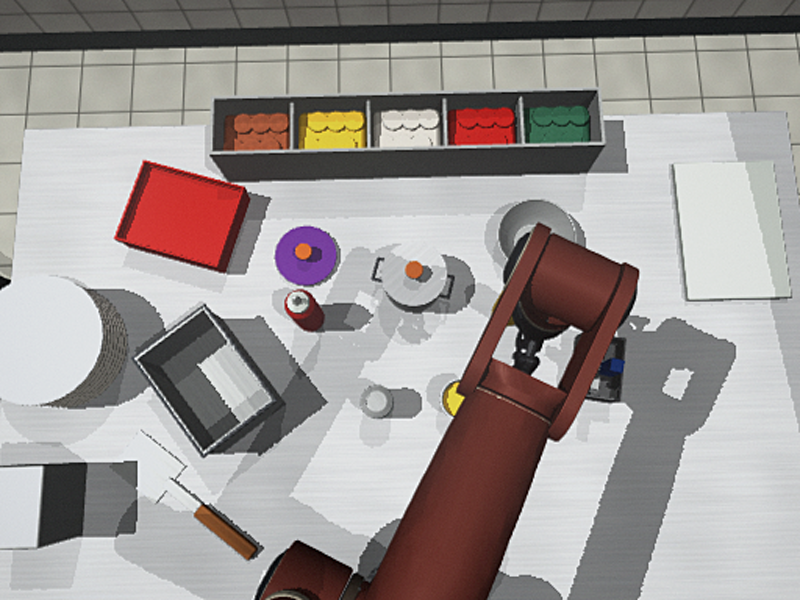

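View pics/n_s.png

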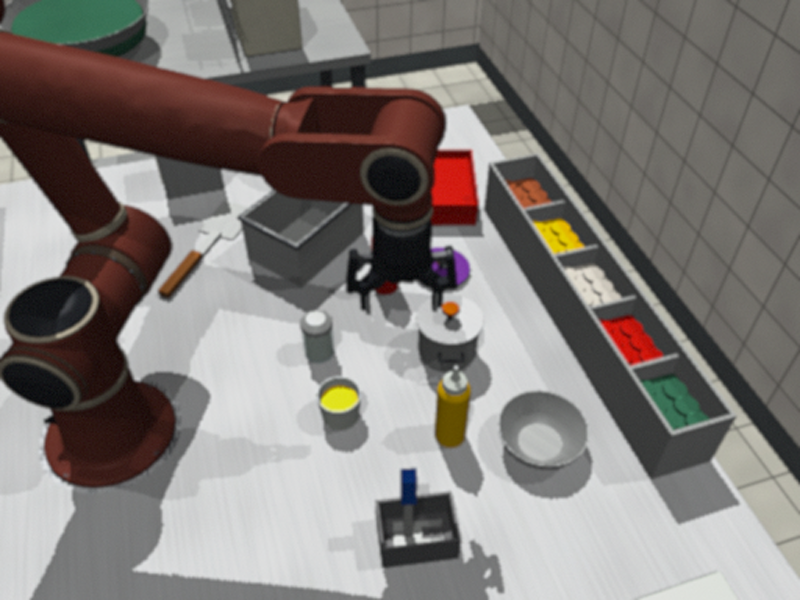

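View pics/n2.png

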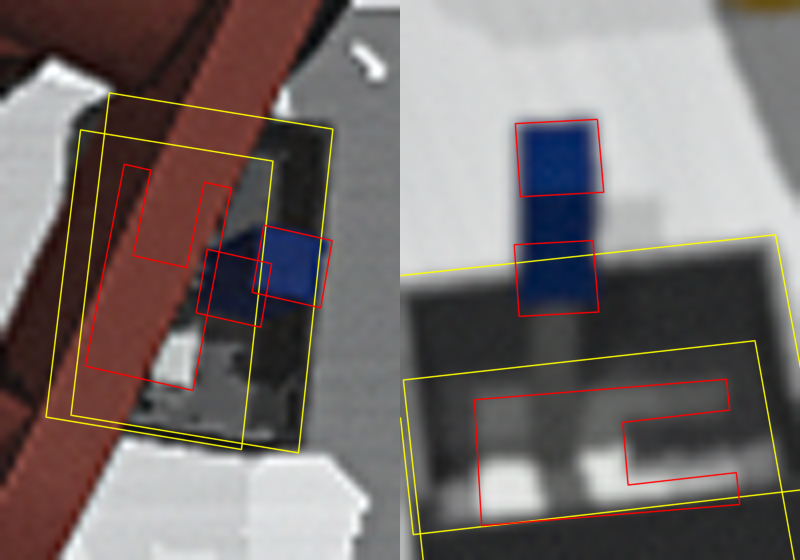

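View pics/n3.png

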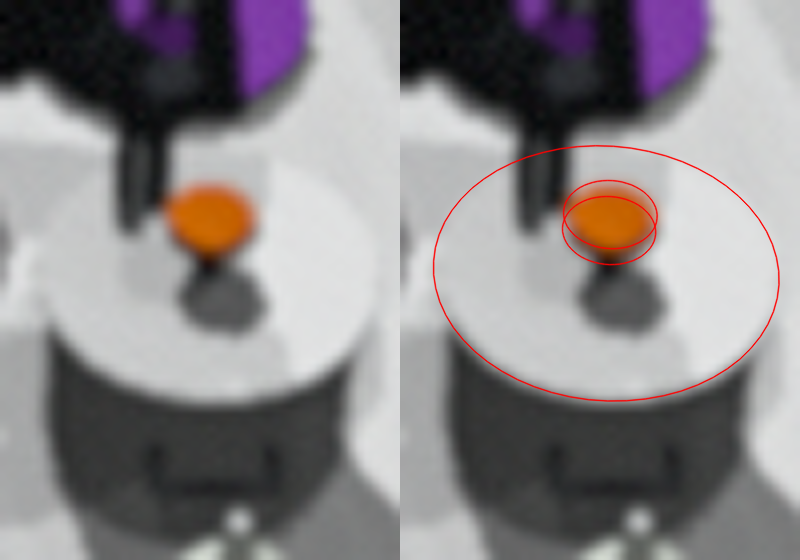

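```bash
python3 - <<'E'
from ov import *
t=grab_frame("top")
C=(.604,-.007,.082,0);it=[(COVER,C,(0,0,255))]
cv2.imwrite("pics/q.png",np.hstack([ov(t,"",264,176,48,50,8,[]),ov(t,"",264,176,48,50,8,it)]))
E
```

```text
(no output)
```

View pics/q.png

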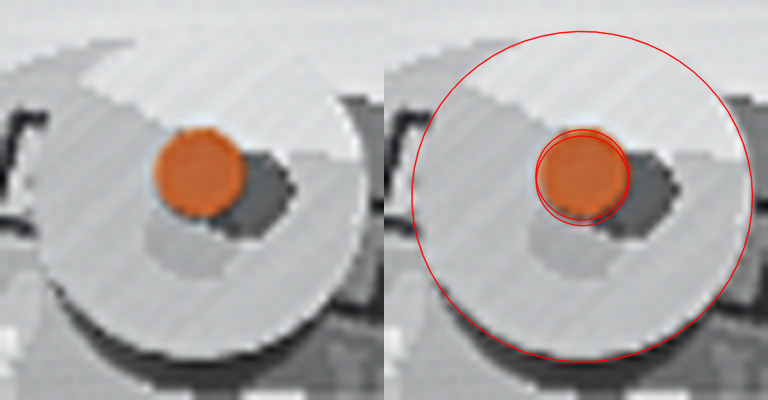

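```bash
python3 -c "
from plant import *
print(job_done())"
```

```text
the job is handed in; nothing more can be done
None
```

The cover is on the pot and the lifter is back upright in its stand. I handed the job in at about 31 s of the 72 s allowed. The hand-in gives no verdict, so what follows is from my own measurements.

- **Fishing out:** I gripped the lifter by its blue handle and slid the fork under the knob head inside the bin. The force reading changed by about 2.1 N on lifting, which matches the cover's 0.22 kg. The gripper stayed on the lifter's handle and never touched the cover.
- **Placing:** I lowered the cover in 1 mm steps until the pot carried its weight. I then drew the fork out level, with no noticeable force on it.
- **Seating check:** in both cameras the knob and disc match the fully seated, level position to within about 1 mm, close to the limit of what the images can show. The disc's outline came out slightly smaller than the model in both views.
- **Lifter and other things:** the lifter stands within about 2 mm of where it started. The side view shows the bottles, shaker, tub and bowl where they were. In the last top view the arm hid the yellow bottle and part of the bowl and tub, so for those I relied on the side view.
- **Robot:** it ended open and clear, touching nothing. Force readings never went above about 6 N.

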